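# Return control and reagent bottles to their colour-matched frames

## Robot

A 7-joint arm with a two-finger parallel gripper is mounted at the origin on a cart in front of the work surface, level with it; the furniture and walls round the work are solid. World frame = base frame: x ahead of the robot, y to its left, z up, the work surface at z = 0. Lengths are in m, angles in rad, forces in N, time in s.
With the tool pointing down it reaches from about 0.4 to 0.85 m from the base axis. Payload 4.5 kg.
Tool frame: the origin (TCP) lies between the finger pads; the fingertips stand 11 mm ahead of it and the grasp point (between the pads) lies 8 mm behind it (r.nose_length is the distance from the TCP to the fingertips, in m); z points along the fingers, y is the line along which they close (so a half turn about z gives the same grasp; the last joint's range is limited). The gripper opens to 88 mm and grips with 3 to 60 N. Pads are 18 mm wide; open, the fingers measure 123 mm over their backs; the gripper's body (75 mm by 187 mm) begins 45 mm behind the grasp point.
Start: joints at [-1.138, 0.689, -0.195, 1.565, 0.157, 0.902, -0.215], TCP at [0.243, 0.576, 0.25] pointing down, gripper open.
Joint ranges: [-3.01, 3.01], [-0.46, 2.08], [-1.47, 1.51], [0.13, 2.56], [-1, 4.14], [0.04, 2.09], [-2.66, 2.66]. Speed limits (rad/s): [2.57, 2.57, 3.14, 3.14, 3.14, 3.14, 3.14].

## Interface

Orientations are given as a unit quaternion [x, y, z, w].
In Python, from plant import get_state, snapshot, camera_model, r gives the robot as it stands.
- The arm moves only by the shell command python3 -m inch 'ROWS' [FORCE]. ROWS is text: rows parted by semicolons, each of 7 numbers parted by spaces: the opening, from -1 (shut) to 1 (fully open), then the shift along the tool's x, y, z in m, then the turn, a rotation vector about the tool's x, y, z in rad. A call has 1 to 20 rows; each row shifts and turns the commanded pose from where the row before left it, along the tool's axes as they then stand; what a row does not reach is not made up. A row lasts 1/12 s, in which the tool goes at most 41.7 mm and 7.16 degrees, less where a joint would pass 70% of its speed; a pose out of reach is approached as far as the arm can. A call is refused whole if a number of a shift passes 0.0417 or a number of a turn 0.125, either way. A call with a gripper value outside its range is refused whole. The fingers move at their own pace and stop on an object; FORCE is the grip in N (left out, the last holds). Time passes only in rows, so rows that do not move let the fingers close. It gives the time, the measured TCP pose, the force, the opening and the grip force at its end, in the units of the state.
- get_state(): the state, without advancing time (a new reading comes with each control period).
- snapshot(name): name is "scene" or "top" or "wrist"; returns (picture, depth): 420x560x3 uint8, red, green, blue; 420x560 float32, m along the optical axis (not along the pixel's ray), 0 where there is no reading.
- camera_model(name): a dict with "intrinsics" (3x3 intrinsics, pixels), "dist" ([k1, k2, p1, p2, k3] as OpenCV has them; the pictures are not rectified), "view" (4x4, takes a point from world to camera coordinates). Camera axes: x right, y down, z forward; pixel columns grow to the right and rows downward; lengths in m; the calibration is good to about 2 mm. A picture is of the moment at which its call begins: read the wrist's pose just before it. camera_model takes no time and is no camera call; for the wrist camera it gives the pose at the moment of the call.
- r.finish_job(): hands the job in; it is judged then, once.
The state is a dict: "clock": time; "q": joint angles; "qd": joint speeds; "joint_torque": joint torques, N m; "tool_pos": TCP position; "eef_rot": TCP orientation; "contact_force": force on the tool from outside, world axes, zero at the start; "moment": the same for the moment, N m; "opening": opening from 0.0 (shut) to 1.0 (fully open); "finger_force": force on a finger pad.
Only numpy, scipy, OpenCV 4.12 (cv2) and the standard library are available. Lean on these libraries where they do the work, as an engineer would, in place of code of your own. Each camera call takes 0.05 s, during which the arm holds its last target. There are 200 camera calls.

## Task

Set up the bench for the morning control run: stand each of the four white bottles upright inside the frame on the counter that has the colour of its cap (yellow, purple, light blue, white). One of the bottles was left in the white frame by mistake, so that frame has to be freed first. Set every bottle down gently without dropping or tipping it, and leave the tape roll and the petri dish where they are.

Things in the scene. Friction and masses are not known exactly. Their poses are not given: they have to be found in the camera images.
- bottle_yellow: white round plastic bottle with a yellow screw cap and a yellow-brown label band, 42 mm diameter, 62 mm tall with cap (straight body up to about 38 mm, cap diameter 22 mm). Origin: centre of its underside, z up along its axis. It weighs under 0.1 kg. Grip round the body. It may lean a degree or two on its moulded foot. May start standing inside the white frame.
- bottle_purple: white round plastic bottle with a purple screw cap and a purple label band, 42 mm diameter, 62 mm tall with cap (straight body up to about 38 mm, cap diameter 22 mm). Origin: centre of its underside, z up along its axis. It weighs under 0.1 kg. Grip round the body. It may lean a degree or two on its moulded foot. May start standing inside the white frame.
- bottle_blue: white round plastic bottle with a light blue screw cap and a blue label band, 28 mm diameter, 58 mm tall with cap (straight body up to about 40 mm, cap diameter 15 mm). Origin: centre of its underside, z up along its axis. It weighs under 0.1 kg. Grip round the body. It may lean a degree or two on its moulded foot. May start standing inside the white frame.
- bottle_white: white rectangular wedge bottle with a white screw cap and blue label, the tallest of the four: base 39 mm along its x (from x = -17 to +22 mm) by 56 mm along its y (+-28 mm), body up to 68 mm, cap (diameter 26 mm, centred at x = +3, y = -10 mm) up to 88 mm. Under 0.1 kg. Origin: on its underside; z up. Grip the body across its 39 mm (fingers closing along its x).
- frame_yellow: a flat yellow plastic ring fixed to the counter, open in the middle (dark patch of counter inside): inside diameter 60 mm, wall 7 mm wide, 8 mm high; the bottle stands on the counter inside it. Origin: its centre, at counter height (z = 0); z up.
- frame_purple: a flat purple plastic ring fixed to the counter, open in the middle (dark patch of counter inside): inside diameter 60 mm, wall 7 mm wide, 8 mm high; the bottle stands on the counter inside it. Origin: its centre, at counter height (z = 0); z up.
- frame_blue: a flat light blue plastic ring fixed to the counter, open in the middle (dark patch of counter inside): inside diameter 46 mm, wall 7 mm wide, 8 mm high; the bottle stands on the counter inside it. Origin: its centre, at counter height (z = 0); z up.
- frame_white: a flat white rectangular plastic frame fixed to the counter, open in the middle (dark patch inside): opening 54 mm along its x by 72 mm along its y, wall 7 mm wide, 8 mm high; the white-capped bottle fits only with its y along the frame's y (either way round) and stands on the counter inside it. Origin: centre of the opening, at counter height; z up. One of the other bottles stands in it at the start.
- tape_roll: bystander: beige roll of tape lying flat, 69 mm diameter, 18 mm high. Origin: centre of its underside. Leave it alone.
- dish: bystander: clear round petri dish, 58 mm diameter, 12 mm high, lying among the frames. Origin: centre of its underside. Leave it alone.

How it is judged:
By the outcome, as a careful person would: the job done as asked, in the order asked, and still so for the second after the job is handed in, with the robot touching nothing.
It also fails if it takes over 118 s, if anything falls off the work surface, if the arm or the gripper's body presses on something with over 40 N, if the wrist force passes 120 N, or if a joint passes its speed limit or range.

## Working session

There is one attempt and no reset: what is moved stays moved. The work goes in short steps, Python scripts to look and compute and a shell command to move; the robot and the scene stay as the last step left them, time stands still between calls to the robot, and variables do not carry over. Pictures are saved under pics/ and viewed, at most 16 in all, crops included, and the job is handed in when it is done.

```bash
mkdir -p pics; ls; python3 - <<'E'
from plant import get_state, snapshot, camera_model, r
import cv2,numpy as np
print(get_state())
for n in("scene","top"):
    p,d=snapshot(n); cv2.imwrite(f"pics/{n}0.png",p[:,:,::-1]); np.savez(f"{n}0.npz",p=p,d=d)
    print(n,camera_model(n))
E
```

```text
pics
{'clock': 0.0, 'q': array([-1.13821302,  0.68999021, -0.19453302,  1.56636356,  0.15733671,
        0.90250262, -0.21507781]), 'qd': array([ 9.19837225e-04,  9.52652872e-04, -1.25204325e-03, -5.67700247e-04,
        5.25240022e-04,  8.95156753e-05, -1.48987956e-03]), 'joint_torque': array([-1.74441593e-04, -5.27548957e+01, -1.26704369e+00, -1.53437823e+01,
       -5.26455254e-02,  6.49632333e-03,  1.76900080e-04]), 'tool_pos': array([0.24248733, 0.57536439, 0.24890142]), 'eef_rot': array([ 1.98001205e-01,  9.80201332e-01, -9.26797820e-04, -1.09314874e-04]), 'contact_force': array([ 0.46317182, -0.19329763,  0.65902947]), 'moment': array([-0.03471696,  0.03297518, -0.01556447]), 'finger_force': 0.0, 'opening': 1.0011280894070993}
scene {'intrinsics': array([[385.77478892,   0.        , 279.8707847 ],
       [  0.        , 385.77478892, 210.41396271],
       [  0.        ,   0.        ,   1.        ]]), 'dist': array([-0.03606687,  0.        ,  0.        ,  0.        ,  0.        ]), 'view': array([[ 0.90826684, -0.41791715, -0.01991486, -0.45509736],
       [-0.20566796, -0.40451843, -0.89110355,  0.14387637],
       [ 0.36435153,  0.81345565, -0.45336285,  0.65185086],
       [ 0.        ,  0.        ,  0.        ,  1.        ]])}
top {'intrinsics': array([[415.74506465,   0.        , 275.90867046],
       [  0.        , 415.74506465, 208.60573432],
       [  0.        ,   0.        ,   1.        ]]), 'dist': array([-0.12169805,  0.        ,  0.        ,  0.        ,  0.        ]), 'view': array([[-0.02353812, -0.99962466,  0.01401738,  0.01683844],
       [-0.98664327,  0.02096722, -0.16154084,  0.52740738],
       [ 0.1611863 , -0.01763252, -0.98676647,  0.80289123],
       [ 0.        ,  0.        ,  0.        ,  1.        ]])}
```

View pics/scene0.png

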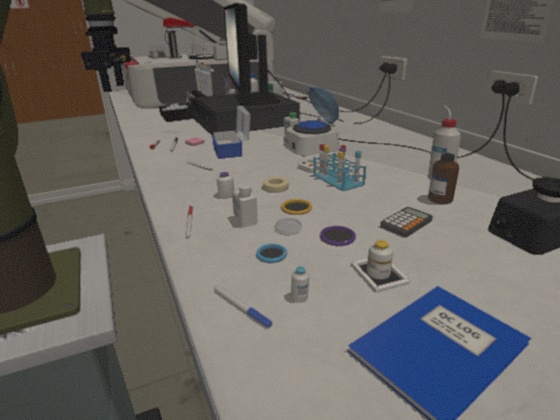

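View pics/top0.png

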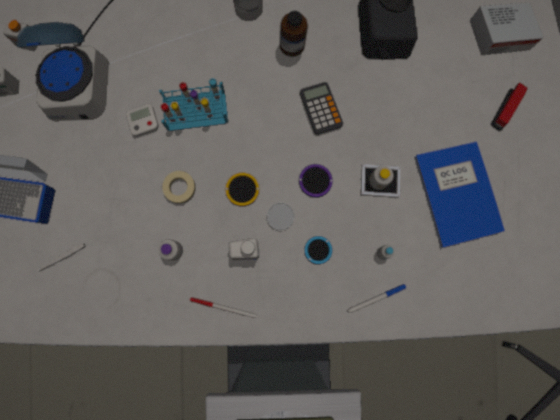

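The yellow-capped bottle (top 381,178) stands in the white frame. The purple bottle is at (169,250), the white at (244,249) and the blue at (385,253). The yellow, purple and blue frames are at (242,189), (316,180) and (318,250), and the dish is at (280,217).

```bash
cat > h.py <<'E'
import cv2,numpy as np
from plant import get_state,snapshot,camera_model,r
from scipy.spatial.transform import Rotation as R
def ray(m,uv):
    n=cv2.undistortPoints(np.array([[uv]],float),m["intrinsics"],np.array(m["dist"]))[0,0]
    V=m["view"]; d=V[:3,:3].T@np.array([n[0],n[1],1.]); o=-V[:3,:3].T@V[:3,3]
    return o,d
def onz(m,uv,z):
    o,d=ray(m,uv); return o+d*(z-o[2])/d[2]
def tri(*mu):
    A=np.zeros((3,3));b=np.zeros(3)
    for m,uv in mu:
        o,d=ray(m,uv);d=d/np.linalg.norm(d);P=np.eye(3)-np.outer(d,d);A+=P;b+=P@o
    x=np.linalg.solve(A,b)
    res=[np.linalg.norm(np.cross(x-ray(m,uv)[0],ray(m,uv)[1]/np.linalg.norm(ray(m,uv)[1]))) for m,uv in mu]
    return x,max(res)
def blob(p,uv,w,hue,smin=70,vmin=40):
    """largest blob of a hue range (OpenCV 0..180) within w px of uv; returns centroid, hull centre (ellipse), area"""
    h=cv2.cvtColor(p,cv2.COLOR_RGB2HSV); m=cv2.inRange(h,(hue[0],smin,vmin),(hue[1],255,255))
    k=np.zeros_like(m);u,v=uv;k[max(0,v-w):v+w,max(0,u-w):u+w]=255;m&=k
    c=max(cv2.findContours(m,cv2.RETR_EXTERNAL,cv2.CHAIN_APPROX_NONE)[0],key=lambda c:cv2.contourArea(cv2.convexHull(c)))
    e=cv2.fitEllipse(cv2.convexHull(c)); mm=cv2.moments(c)
    return (mm['m10']/mm['m00'],mm['m01']/mm['m00']),e
def tool():
    s=get_state();return s["tool_pos"],R.from_quat(s["eef_rot"]),s
E
python3 - <<'E'
from h import *
S=np.load("scene0.npz")["p"];T=np.load("top0.npz")["p"]
ms,mt=camera_model("scene"),camera_model("top")
Y,P,B=(15,35),(122,160),(92,112)
for n,us,ut,w,hu,sm in [("f_yel",(296,207),(242,189),20,Y,90),("f_pur",(338,235),(316,180),20,P,60),("f_blu",(272,253),(318,250),20,B,80),
  ("cap_yel",(381,247),(384,174),11,Y,90),("cap_pur",(224,178),(166,250),11,P,40),("cap_blu",(300,271),(387,251),9,(88,112),60)]:
    try:
        cs,es=blob(S,us,w,hu,sm);ct,et=blob(T,ut,w,hu,sm)
        x,rs=tri((ms,es[0]),(mt,et[0]))
        print(n,np.round(es[0]+es[1],1),np.round(et[0]+et[1],1),"xyz",np.round(x,4),"res",round(rs,4),"top z8",np.round(onz(mt,et[0],.008)[:2],4))
    except Exception as ex: print(n,ex)
# white bottle/frame rough
D=np.load("top0.npz")["d"]
for n,uv in [("wcap",(249,246)),("wframe",(380,181)),("tape",(179,187)),("dish",(280,217)),("pbot",(166,250)),("bbot",(387,251)),("ycap",(384,174)),("table",(300,120))]:
    o,d=ray(mt,uv);print(n,np.round(o+d*D[uv[1],uv[0]],3))
c=cv2.resize(T[150:280,140:420],None,fx=2.8,fy=2.8,interpolation=cv2.INTER_CUBIC);cv2.imwrite("pics/topcrop.png",c[:,:,::-1])
print(camera_model("wrist"))
E
```

```text
f_yel [296.2 206.4  15.7  30.4] [241.8 188.8  33.7  34. ] xyz [0.579  0.0763 0.004 ] res 0.0004 top z8 [0.5777 0.0762]
f_pur [337.4 235.3  19.1  34.4] [315.3 180.2  32.5  33. ] xyz [ 0.5947 -0.0822  0.0036] res 0.0002 top z8 [ 0.5935 -0.0816]
f_blu [271.2 252.7  18.1  29.5] [317.9 249.8  27.4  27.5] xyz [ 0.4447 -0.0819  0.0043] res 0.0003 top z8 [ 0.4442 -0.0814]
cap_yel [381.2 244.    8.2  13.2] [384.4 173.1  10.3  10.9] xyz [ 0.5942 -0.2189  0.0587] res 0.0 top z8 [ 0.6067 -0.2337]
cap_pur [224.  173.6   3.8   7.2] [165.8 248.6  10.7  10.9] xyz [0.45   0.2243 0.0598] res 0.0006 top z8 [0.4531 0.2374]
cap_blu [300.1 269.8   6.5   7.9] [389.1 250.4   6.6   6.8] xyz [ 0.4364 -0.2191  0.055 ] res 0.0002 top z8 [ 0.4388 -0.2327]
wcap [0.449 0.059 0.088]
wframe [0.391 0.02  0.877]
tape [0.586 0.213 0.001]
dish [ 0.516 -0.004  0.002]
pbot [0.447 0.224 0.06 ]
bbot [ 0.435 -0.215  0.055]
ycap [ 0.592 -0.218  0.059]
table [ 0.733 -0.054  0.002]
{'intrinsics': array([[293.75057901,   0.        , 273.38441052],
       [  0.        , 293.75057901, 214.10310388],
       [  0.        ,   0.        ,   1.        ]]), 'dist': array([-0.03592235,  0.        ,  0.        ,  0.        ,  0.        ]), 'view': array([[ 0.38905267,  0.92121489, -0.00107636, -0.62415712],
       [ 0.872399  , -0.36806066,  0.32163851, -0.04236503],
       [ 0.29590202, -0.12607334, -0.94686193,  0.39100991],
       [ 0.        ,  0.        ,  0.        ,  1.        ]])}
```

View pics/topcrop.png

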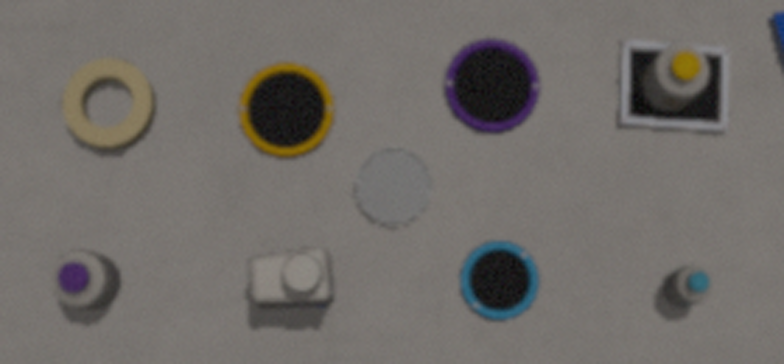

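Triangulated positions pass the checks: the three ring frames come out at z≈4 mm and the caps at 55–60 mm, all within reach. Now moving to the yellow bottle.

```bash
cat > go.py <<'E'
import sys
from h import *
x,y,z=map(float,sys.argv[1:4]); p,q,s=tool()
ty=q.as_matrix()[:,1]; yaw=np.degrees(np.arctan2(ty[1],ty[0]))
d=q.inv().apply(np.array([x,y,z])-p)
print("pos",np.round(p,4),"yaw_y",round(yaw,1),"tilt",np.round(q.as_matrix()[:,2],3),"d_tool",np.round(d,4),"F",np.round(s["contact_force"],1),"open",round(float(s["opening"]),3),"grip",round(float(s["finger_force"]),1),"t",round(s["clock"],1),"q7",round(s["q"][6],2))
if len(sys.argv)>4: print("turn z", round(-np.radians((float(sys.argv[4])-yaw+180)%360-180),3))
E
python3 -m inch '1 -.03 -.0283 0 0 0 0;1 -.03 -.0283 0 0 0 0;1 -.03 -.0283 0 0 0 0;1 -.03 -.0283 0 0 0 0;1 -.03 -.0283 0 0 0 0;1 -.03 -.0283 0 0 0 0;1 -.03 -.0283 0 0 0 0;1 -.03 -.0283 0 0 0 0;1 -.03 -.0283 0 0 0 0;1 -.03 -.0283 0 0 0 0;1 -.03 -.0283 0 0 0 0;1 -.03 -.0283 0 0 0 0;1 -.03 -.0283 0 0 0 0;1 -.03 -.0283 0 0 0 0;1 -.03 -.0283 0 0 0 0;1 -.03 -.0283 0 0 0 0;1 -.03 -.0283 0 0 0 0;1 -.03 -.0283 0 0 0 0;1 -.03 -.0283 0 0 0 0;1 -.03 -.0283 0 0 0 0' 
python3 -m inch '1 0 0 0 0 0 .124;1 0 0 0 0 0 .124;1 0 0 0 0 0 .124;1 0 0 0 0 0 .124;1 0 0 0 0 0 .124;1 0 0 0 0 0 .124;1 0 0 0 0 0 .124;1 0 0 0 0 0 .124;1 0 0 0 0 0 .124;1 0 0 0 0 0 .124;1 0 0 0 0 0 .124;1 0 0 0 0 0 .124;1 0 0 0 0 0 .124;1 0 0 0 0 0 .124;1 0 0 0 0 0 .124;1 0 0 0 0 0 .124;1 0 0 0 0 0 .124;1 0 0 0 0 0 .124;1 0 0 0 0 0 0;1 0 0 0 0 0 0'
python3 go.py 0.594 -0.219 0.022 -60
```

```text
clock: 1.77
tool_pos: [0.5759, -0.1808, 0.2494]
eef_rot: [0.198, 0.98, 0.0, -0.0]
contact_force: [0.5, 1.4, -0.4]
opening: 1.002
finger_force: 0.0
clock: 3.43
tool_pos: [0.5756, -0.1783, 0.2493]
eef_rot: [0.967, 0.254, -0.0, -0.0]
contact_force: [0.0, -0.0, -0.2]
opening: 1.004
finger_force: 0.0
pos [ 0.5756 -0.1783  0.2493] yaw_y -60.5 tilt [-0.001 -0.    -1.   ] d_tool [-0.0039  0.0446  0.2273] F [ 0.  -0.  -0.2] open 1.004 grip 0.0 t 3.4 q7 -0.54
turn z -0.009
```

```bash

python3 -m inch '1 -.002 .022 .035 0 0 0;1 -.002 .022 .035 0 0 0;1 0 0 .03 0 0 0;1 0 0 0 0 0 0;1 0 0 0 0 0 0' >/dev/null
cat > snap.py <<'E'
import sys
from h import *
m=camera_model("wrist");p,d=snapshot("wrist");np.savez(sys.argv[1]+".npz",p=p,d=d,**m);cv2.imwrite(f"pics/{sys.argv[1]}.png",p[:,:,::-1])
E
python3 snap.py w1; python3 go.py 0.594 -0.219 0.022 -60
```

```text
pos [ 0.5941 -0.2185  0.1503] yaw_y -60.6 tilt [ 0.     0.001 -1.   ] d_tool [-0.0004  0.0005  0.1283] F [-0.3 -0.   0.4] open 0.995 grip 0.0 t 3.9 q7 -0.46
turn z -0.011
```

View pics/w1.png

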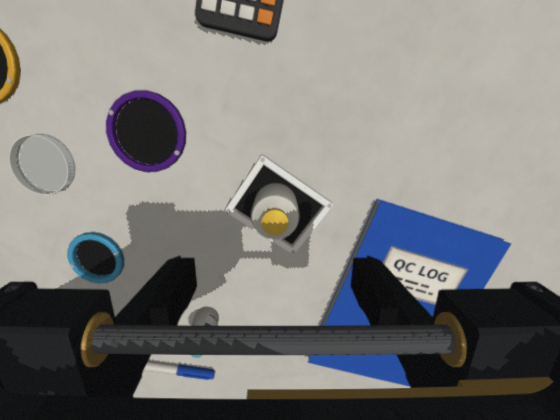

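The wrist view has the yellow cap at (274,222), midway between the fingers, inside the white frame. Next a check of the cap, and the frame corners at about (262,157), (330,205), (228,207) and (290,248).

```bash
python3 - <<'E'
from h import *
f=np.load("w1.npz");m={k:f[k] for k in("intrinsics","dist","view")};p=f["p"]
c,e=blob(p,(274,222),20,(15,35),90)
T=np.load("top0.npz")["p"];mt=camera_model("top")
ct,et=blob(T,(384,174),11,(15,35),90)
x,rs=tri((m,e[0]),(mt,et[0]));print(e,"tri",np.round(x,4),rs,"z62",onz(m,e[0],.062),onz(mt,et[0],.062))
for uv in [(262,157),(330,205),(228,207),(290,248)]: print(np.round(onz(m,uv,.008),4))
tc=[(140+u/2.8,150+v/2.8) for u,v in [(622,40),(727,46),(725,130),(619,125)]]
for uv in tc: print(np.round(onz(mt,uv,.008),4))
E
```

```text
((274.4783935546875, 221.4232177734375), (26.64621925354004, 27.233224868774414), 103.61064147949219) tri [ 0.5937 -0.2176  0.0608] 0.0006395364571811508 z62 [ 0.59430199 -0.21676368  0.062     ] [ 0.59336122 -0.21792144  0.062     ]
[ 0.6266 -0.1852  0.008 ]
[ 0.6184 -0.2654  0.008 ]
[ 0.5675 -0.1794  0.008 ]
[ 0.5592 -0.2548  0.008 ]
[ 0.6271 -0.1857  0.008 ]
[ 0.6212 -0.2689  0.008 ]
[ 0.5543 -0.2622  0.008 ]
[ 0.5598 -0.1792  0.008 ]
```

```bash

python3 -m inch '1 0 0 .03 0 0 0;1 0 0 .03 0 0 0;1 0 0 .03 0 0 0;1 0 0 .02 0 0 0;1 0 0 .013 0 0 0;1 0 0 .005 0 0 0;1 0 0 0 0 0 0;1 0 0 0 0 0 0;.1 0 0 0 0 0 0;-.2 0 0 0 0 0 0;-.3 0 0 0 0 0 0;-.5 0 0 0 0 0 0;-.5 0 0 0 0 0 0;-.5 0 0 0 0 0 0;-.5 0 0 0 0 0 0;-.5 0 0 0 0 0 0;-.5 0 0 0 0 0 0;-.5 0 0 0 0 0 0' 12
python3 go.py 0.594 -0.219 0.022 -60
```

```text
clock: 5.4
tool_pos: [0.5938, -0.2189, 0.0217]
eef_rot: [0.968, 0.253, -0.0, -0.0]
contact_force: [-0.7, -0.8, 1.8]
opening: 0.466
finger_force: 12.0
pos [ 0.5938 -0.2189  0.0217] yaw_y -60.7 tilt [-0.  0. -1.] d_tool [ 0.0001  0.0002 -0.0003] F [-0.7 -0.8  1.8] open 0.466 grip 12.0 t 5.4 q7 -0.41
turn z -0.013
```

```bash

python3 -m inch '-.5 0 0 -.01 0 0 0;-.5 0 0 -.02 0 0 0;-.5 0 0 -.03 0 0 0;-.5 0 0 -.03 0 0 0;-.5 .0131 -.0265 -.01 0 0 0;-.5 .0131 -.0265 0 0 0 0;-.5 .0131 -.0265 0 0 0 0;-.5 .0131 -.0265 0 0 0 0;-.5 .0131 -.0265 0 0 0 0;-.5 .0131 -.0265 0 0 0 0;-.5 .0131 -.0265 0 0 0 0;-.5 .0131 -.0265 0 0 0 0;-.5 .0131 -.0265 0 0 0 0;-.5 .0131 -.0265 0 0 0 0;-.5 0 0 0 0 0 0;-.5 0 0 0 0 0 0;-.5 0 0 0 0 0 0'
python3 go.py 0.579 0.0763 0.022 -60;python3 snap.py w2
```

```text
clock: 6.82
tool_pos: [0.5787, 0.0755, 0.1222]
eef_rot: [0.968, 0.252, 0.0, 0.0]
contact_force: [0.7, -0.2, -0.8]
opening: 0.465
finger_force: 12.0
pos [0.5787 0.0755 0.1222] yaw_y -60.7 tilt [ 0.001 -0.001 -1.   ] d_tool [ 0.0006 -0.0006  0.1002] F [ 0.7 -0.2 -0.8] open 0.465 grip 12.0 t 6.8 q7 -0.81
turn z -0.013
```

View pics/w2.png

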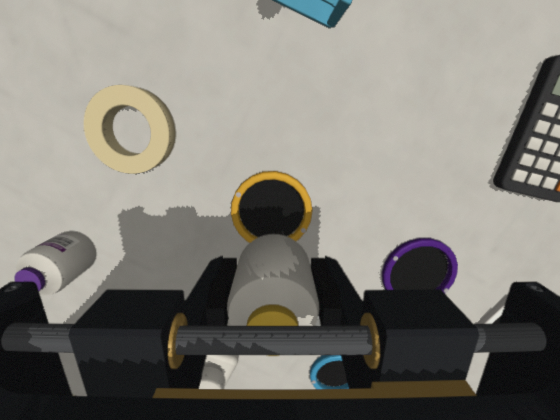

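The bottle hangs upright between the fingers above the yellow ring (271,208). Lowering it now.

```bash

python3 -m inch '-.5 .0006 -.0006 .03 0 0 0;-.5 0 0 .03 0 0 0;-.5 0 0 .02 0 0 0;-.5 0 0 .01 0 0 0;-.5 0 0 .004 0 0 0;-.5 0 0 .003 0 0 0;-.5 0 0 .002 0 0 0;-.5 0 0 .001 0 0 0;-.5 0 0 0 0 0 0;-.5 0 0 0 0 0 0'
python3 go.py 0.579 0.0763 0.0217
```

```text
clock: 7.7
tool_pos: [0.5793, 0.0772, 0.0225]
eef_rot: [0.968, 0.253, 0.001, 0.0]
contact_force: [0.2, 0.2, -0.9]
opening: 0.465
finger_force: 12.0
pos [0.5793 0.0772 0.0225] yaw_y -60.7 tilt [ 0.001  0.    -1.   ] d_tool [-0.0007  0.0007  0.0008] F [ 0.2  0.2 -0.9] open 0.465 grip 12.0 t 7.7 q7 -0.76
```

```bash

python3 -m inch '-.5 0 0 .0006 0 0 0;-.5 0 0 .0005 0 0 0;-.5 0 0 0 0 0 0;-.5 0 0 0 0 0 0'
python3 -m inch '-.04 0 0 0 0 0 0;0 0 0 0 0 0 0;.05 0 0 0 0 0 0;.1 0 0 0 0 0 0;.2 0 0 0 0 0 0;.3 0 0 0 0 0 0;.3 0 0 0 0 0 0;.3 0 0 0 0 0 0;.3 0 0 -.005 0 0 0;.3 0 0 -.02 0 0 0;.3 0 0 -.03 0 0 0;.3 0 0 -.04 0 0 0;.3 0 0 -.04 0 0 0;1 0 0 0 0 0 0'
python3 snap.py w3;python3 go.py 0.449 0.070 0.16 0
```

```text
clock: 8.03
tool_pos: [0.5793, 0.0773, 0.0216]
eef_rot: [0.968, 0.253, 0.001, -0.0]
contact_force: [-0.3, 0.6, 5.7]
opening: 0.466
finger_force: 12.0
clock: 9.2
tool_pos: [0.5832, 0.0766, 0.1629]
eef_rot: [0.968, 0.252, 0.006, 0.001]
contact_force: [0.1, -0.3, -0.3]
opening: 0.703
finger_force: 0.0
pos [0.5817 0.077  0.1599] yaw_y -60.7 tilt [ 0.009  0.001 -1.   ] d_tool [-0.1191 -0.0587 -0.0012] F [ 0.4  0.1 -0.5] open 0.743 grip 0.0 t 9.2 q7 -0.83
turn z -1.06
```

View pics/w3.png

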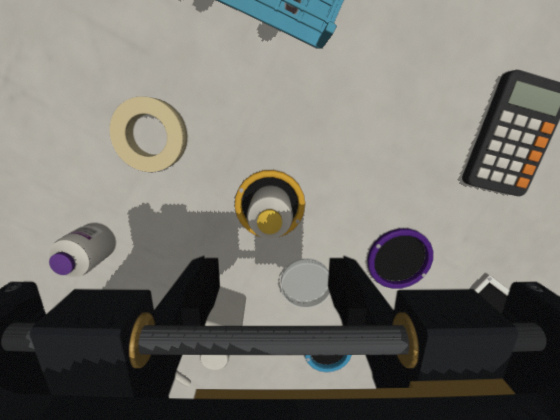

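The yellow bottle stands inside the yellow ring (cap 270,220). Next I turn and move above the white bottle.

```bash

python3 -m inch '1 0 0 -.01 0 0 -.118;1 0 0 -.01 0 0 -.118;1 0 0 -.01 0 0 -.118;1 0 0 -.01 0 0 -.118;1 0 0 0 0 0 -.118;1 0 0 0 0 0 -.118;1 0 0 0 0 0 -.118;1 0 0 0 0 0 -.118;1 0 0 0 0 0 -.118;1 -.001 -.026 0 0 0 0;1 -.001 -.026 0 0 0 0;1 -.001 -.026 0 0 0 0;1 -.001 -.026 0 0 0 0;1 -.002 -.026 0 0 0 0;1 0 0 0 0 0 0;1 0 0 0 0 0 0'
python3 snap.py w4;python3 go.py 0.449 0.070 0.2 0
```

```text
clock: 10.58
tool_pos: [0.4472, 0.0708, 0.1952]
eef_rot: [0.706, 0.708, -0.001, -0.001]
contact_force: [0.1, 0.3, -0.6]
opening: 0.995
finger_force: 0.0
pos [0.449  0.071  0.1954] yaw_y 0.1 tilt [ 0.  0. -1.] d_tool [-0.001  -0.     -0.0046] F [0.4 0.4 0.2] open 0.997 grip 0.0 t 10.6 q7 -0.13
turn z 0.002
```

View pics/w4.png

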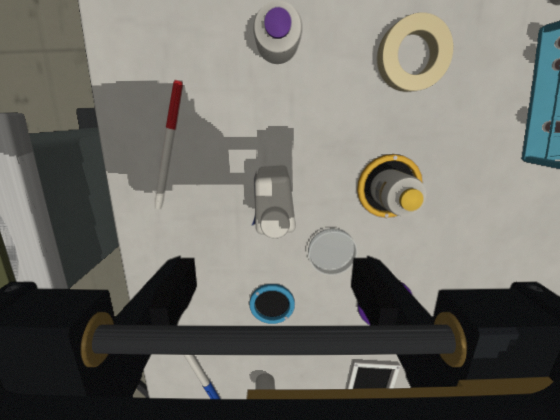

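The white bottle is at (274,205), with its body from about x 257 to 291 and its cap at (275,226). The purple cap is at (278,22).

```bash
python3 - <<'E'
from h import *
f=np.load("w4.npz");m={k:f[k] for k in("intrinsics","dist","view")};p=f["p"];d=f["d"]
vv,uu=np.mgrid[150:246,235:312];uv=np.stack([uu.ravel(),vv.ravel()],1).astype(float)
n=cv2.undistortPoints(uv[:,None],m["intrinsics"],m["dist"])[:,0];z=d[150:246,235:312].ravel()
V=m["view"];X=(np.c_[n*z[:,None],z]-V[:3,3])@V[:3,:3]
for lo,hi in[(.012,.06),(.06,.075),(.08,.1)]:
    k=(X[:,2]>lo)&(X[:,2]<hi);q=X[k]
    if k.sum()<9: continue
    rc=cv2.minAreaRect((q[:,:2]*1000).astype(np.float32))
    print(lo,k.sum(),"zmed",round(np.median(q[:,2]),4),"xy",np.round(np.percentile(q[:,:2],[1,99],axis=0),4).tolist(),"rect",rc)
mt=camera_model("top")
T=np.load("top0.npz");vv,uu=np.mgrid[230:265,225:265];uv=np.stack([uu.ravel(),vv.ravel()],1).astype(float)
n=cv2.undistortPoints(uv[:,None],mt["intrinsics"],mt["dist"])[:,0];z=T["d"][230:265,225:265].ravel();V=mt["view"];X=(np.c_[n*z[:,None],z]-V[:3,3])@V[:3,:3]
for lo,hi in[(.06,.075),(.08,.1)]:
    q=X[(X[:,2]>lo)&(X[:,2]<hi)];print("top",lo,len(q),np.round(np.percentile(q[:,:2],[1,99],axis=0),4).tolist(),cv2.minAreaRect((q[:,:2]*1000).astype(np.float32)))
c,e=blob(p,(278,22),20,(122,160),60);print("pur",onz(m,e[0],.062))
c=cv2.resize(p[150:250,225:325],None,fx=5.5,fy=5.5,interpolation=cv2.INTER_CUBIC);cv2.imwrite("pics/w4c.png",c[:,:,::-1])
E
```

```text
0.012 322 zmed 0.0416 xy [[0.4244, 0.0501], [0.4594, 0.1018]] rect ((431.7230529785156, 81.64334106445312), (62.04960250854492, 26.672597885131836), 55.47354507446289)
0.06 1458 zmed 0.0667 xy [[0.4282, 0.0477], [0.4647, 0.1011]] rect ((445.50189208984375, 73.62516784667969), (38.49648666381836, 55.38119888305664), 3.8811826705932617)
0.08 705 zmed 0.0875 xy [[0.4341, 0.0514], [0.4588, 0.076]] rect ((446.5406494140625, 63.50909423828125), (26.26217269897461, 25.695186614990234), 53.089149475097656)
top 0.06 350 [[0.4297, 0.0443], [0.4668, 0.0981]] ((448.5101013183594, 71.67630004882812), (55.029823303222656, 37.46158218383789), 89.4094009399414)
top 0.08 149 [[0.4362, 0.0509], [0.4593, 0.0738]] ((447.4296569824219, 62.11260986328125), (25.33967399597168, 24.108665466308594), 44.28160858154297)
pur [0.44860798 0.22596823 0.062     ]
```

View pics/w4c.png

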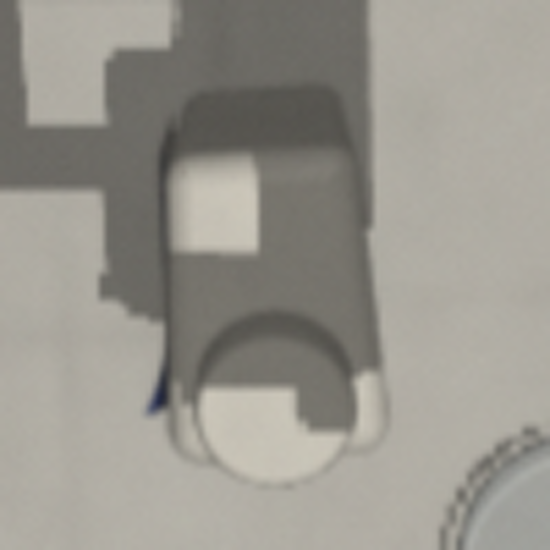

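```bash

python3 -m inch '1 .002 -.002 .02 0 0 -.07;1 0 0 .03 0 0 0;1 0 0 .03 0 0 0;1 0 0 .03 0 0 0;1 0 0 .02 0 0 0;1 0 0 .015 0 0 0;1 0 0 .006 0 0 0;1 0 0 0 0 0 0;.3 0 0 0 0 0 0;0 0 0 0 0 0 0;-.1 0 0 0 0 0 0;-.3 0 0 0 0 0 0;-.5 0 0 0 0 0 0;-.5 0 0 0 0 0 0;-.5 0 0 0 0 0 0;-.5 0 0 0 0 0 0;-.5 0 0 0 0 0 0' 12
python3 go.py 0.447 0.073 0.044 4
```

```text
clock: 12.05
tool_pos: [0.4468, 0.0729, 0.0447]
eef_rot: [0.681, 0.732, 0.0, 0.0]
contact_force: [0.1, 0.4, 1.9]
opening: 0.418
finger_force: 12.0
pos [0.4468 0.0729 0.0447] yaw_y 4.1 tilt [ 0.  0. -1.] d_tool [0.0001 0.0002 0.0007] F [0.1 0.4 1.9] open 0.418 grip 12.0 t 12.1 q7 -0.07
turn z 0.002
```

```bash

python3 -m inch '-.5 0 0 -.01 0 0 0;-.5 0 0 -.02 0 0 0;-.5 0 0 -.03 0 0 0;-.5 0 0 -.03 0 0 0;-.5 0 0 -.02 0 0 0;-.5 0 0 -.01 0 0 0;-.5 0 0 0 0 0 0'
python3 - <<'E'
from h import *
Q={}
for n,c0,w in(("top",(380,181),26),("scene",(378,272),32)):
    p,d=snapshot(n);np.savez(n+"1.npz",p=p,d=d);m=camera_model(n)
    g=cv2.GaussianBlur(cv2.cvtColor(p,cv2.COLOR_RGB2GRAY),(3,3),0);u,v=c0;roi=g[v-w:v+w,u-w:u+w]
    t,b=cv2.threshold(roi,0,255,cv2.THRESH_BINARY_INV|cv2.THRESH_OTSU)
    c=max(cv2.findContours(b,cv2.RETR_EXTERNAL,cv2.CHAIN_APPROX_NONE)[0],key=cv2.contourArea)
    h=cv2.convexHull(c);a=cv2.approxPolyN(h,4)[0]+np.array([u-w,v-w]) if hasattr(cv2,"approxPolyN") else None
    print(n,t,cv2.contourArea(c),a.tolist())
    P=np.array([onz(m,x,.002) for x in a]);rc=cv2.minAreaRect((P[:,:2]*1000).astype(np.float32))
    print(" corners",np.round(P[:,:2],4).tolist()," mean",np.round(P.mean(0),4),rc)
E
python3 go.py 0.5906 -0.224 0.164 -4
```

```text
clock: 12.63
tool_pos: [0.4478, 0.073, 0.1672]
eef_rot: [0.681, 0.732, 0.002, 0.001]
contact_force: [-0.1, -0.1, -0.4]
opening: 0.411
finger_force: 12.0
top 93.0 686.0 [[396, 170], [396, 193], [365, 191], [365, 167]]
 corners [[0.6148, -0.262], [0.5632, -0.2581], [0.5689, -0.1897], [0.6225, -0.1931]]  mean [ 0.5923 -0.2257  0.002 ] ((592.8547973632812, -225.60227966308594), (69.74740600585938, 53.73683166503906), 85.25772857666016)
scene 106.0 588.5 [[403, 279], [377, 285], [358, 265], [382, 259]]
 corners [[0.6181, -0.2574], [0.5675, -0.2509], [0.5727, -0.1877], [0.6241, -0.1917]]  mean [ 0.5956 -0.2219  0.002 ] ((595.429443359375, -222.2025604248047), (66.03820037841797, 51.578277587890625), 84.74574279785156)
pos [0.4467 0.0729 0.165 ] yaw_y 4.1 tilt [ 0.001  0.    -1.   ] d_tool [-0.3065  0.1221  0.001 ] F [-0.7  0.1 -0.7] open 0.411 grip 12.0 t 12.7 q7 -0.08
turn z 0.142
```

```bash

python3 -m inch '-.5 -.0307 .0124 0 0 0 0;-.5 -.0307 .0124 0 0 0 0;-.5 -.0307 .0124 0 0 0 0;-.5 -.0307 .0124 0 0 0 0;-.5 -.0307 .0124 0 0 0 0;-.5 -.0307 .0124 0 0 0 0;-.5 -.0307 .0124 0 0 0 0;-.5 -.0307 .0124 0 0 0 0;-.5 -.0307 .0124 0 0 0 0;-.5 -.0307 .0124 0 0 0 0;-.5 0 0 0 0 0 .077;-.5 0 0 0 0 0 .077;-.5 0 0 0 0 0 0;-.5 0 0 .03 0 0 0;-.5 0 0 .03 0 0 0;-.5 0 0 .02 0 0 0;-.5 0 0 0 0 0 0;-.5 0 0 0 0 0 0'
python3 snap.py w5;python3 go.py 0.5925 -0.2245 0.0447 -4.7
python3 - <<'E'
import cv2
from h import *
p,d=snapshot("scene");c=cv2.resize(p[200:320,300:460],None,fx=5,fy=5,interpolation=cv2.INTER_CUBIC);cv2.imwrite("pics/s5.png",c[:,:,::-1])
E
```

```text
clock: 14.23
tool_pos: [0.5913, -0.2235, 0.083]
eef_rot: [0.735, 0.678, -0.001, -0.002]
contact_force: [0.1, -0.2, 0.1]
opening: 0.417
finger_force: 12.0
pos [ 0.5926 -0.2241  0.0846] yaw_y -4.6 tilt [-0.001  0.    -1.   ] d_tool [-0.0004  0.      0.0399] F [ 0.5 -1.3 -0.6] open 0.413 grip 12.0 t 14.3 q7 0.25
turn z 0.002
```

View pics/w5.png

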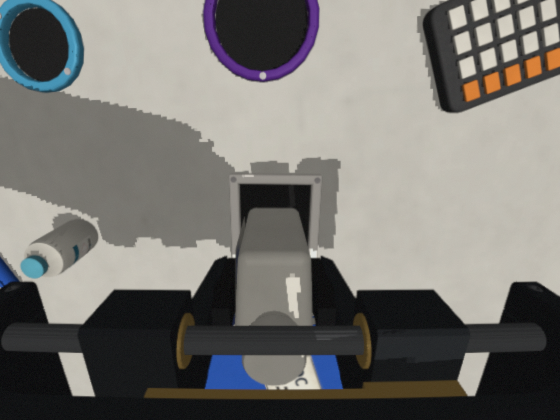

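View pics/s5.png

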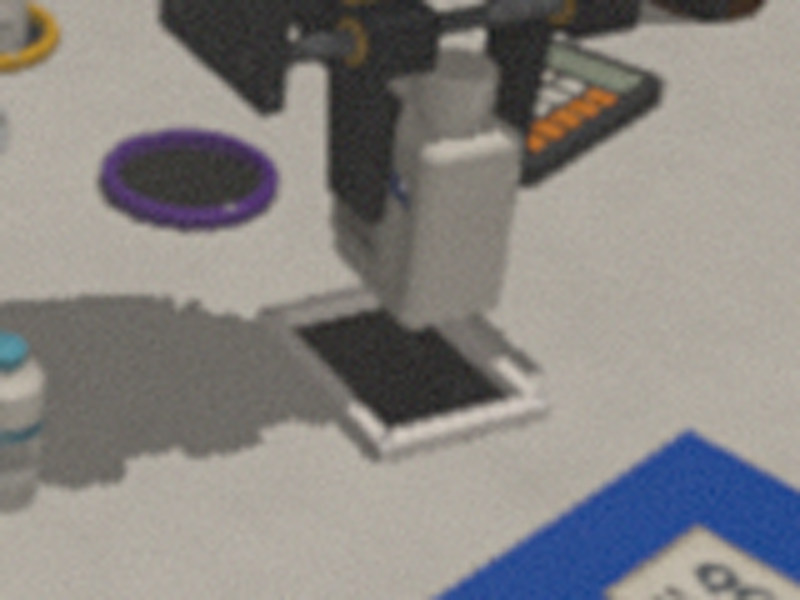

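The bottle hangs upright. Its far bottom edge (248–300, 210) lies laterally inside the frame's opening (241–312). Next a fore-aft check.

```bash
python3 - <<'E'
from h import *
f=np.load("w5.npz");m={k:f[k] for k in("intrinsics","dist","view")}
for n,uv,z in[("bott L",(249,211),.0405),("bott R",(299,210),.0405),("frame outer TL",(231,176),.008),("outer TR",(321,176),.008),("in TL",(240,184),.008),("in TR",(313,184),.008)]:print(n,np.round(onz(m,uv,z),4))
E
```

```text
bott L [ 0.5768 -0.1957  0.0405]
bott R [ 0.6085 -0.1975  0.0405]
frame outer TL [ 0.5629 -0.1785  0.008 ]
outer TR [ 0.6276 -0.1837  0.008 ]
in TL [ 0.5687 -0.1849  0.008 ]
in TR [ 0.6216 -0.1891  0.008 ]
```

```bash

python3 -m inch '-.5 .001 .0015 .01 0 0 0;-.5 0 0 .01 0 0 0;-.5 0 0 .008 0 0 0;-.5 0 0 .005 0 0 0;-.5 0 0 .003 0 0 0;-.5 0 0 .002 0 0 0;-.5 0 0 .001 0 0 0;-.5 0 0 .0005 0 0 0;-.5 0 0 0 0 0 0;-.5 0 0 0 0 0 0'
python3 go.py 0.5925 -0.2245 0.0445 -4.7
```

```text
clock: 15.17
tool_pos: [0.5944, -0.2237, 0.0454]
eef_rot: [0.735, 0.678, 0.0, 0.0]
contact_force: [-0.2, -0.6, -0.8]
opening: 0.414
finger_force: 12.0
pos [ 0.5944 -0.2237  0.0454] yaw_y -4.7 tilt [ 0.001 -0.    -1.   ] d_tool [-0.001  -0.0018  0.0009] F [-0.2 -0.6 -0.8] open 0.414 grip 12.0 t 15.2 q7 0.25
turn z 0.0
```

```bash

python3 -m inch '-.5 0 0 .0006 0 0 0;-.5 0 0 .0005 0 0 0;-.5 0 0 0 0 0 0;-.5 0 0 0 0 0 0'
```

```text
clock: 15.5
tool_pos: [0.5945, -0.2237, 0.0448]
eef_rot: [0.736, 0.677, 0.0, 0.0]
contact_force: [-1.0, 1.0, 5.7]
opening: 0.412
finger_force: 12.0
```

```bash

python3 -m inch '-.15 0 0 0 0 0 0;-.1 0 0 0 0 0 0;-.05 0 0 0 0 0 0;.1 0 0 0 0 0 0;.3 0 0 0 0 0 0;.3 0 0 0 0 0 0;.3 0 0 0 0 0 0;.3 0 0 -.01 0 0 0;.3 0 0 -.03 0 0 0;.3 0 0 -.04 0 0 0;.3 0 0 -.04 0 0 0;1 0 0 0 0 0 0;1 0 0 0 0 0 0'
python3 snap.py w6;python3 go.py 0.449 0.225 0.165 0
```

```text
clock: 16.58
tool_pos: [0.596, -0.2243, 0.1675]
eef_rot: [0.736, 0.677, 0.002, 0.003]
contact_force: [0.1, 0.2, -0.6]
opening: 0.778
finger_force: 0.0
pos [ 0.5945 -0.2236  0.1653] yaw_y -4.7 tilt [ 0.002 -0.    -1.   ] d_tool [ 4.352e-01 -1.817e-01 -2.000e-04] F [-0.4 -0.7 -0.9] open 0.821 grip 0.0 t 16.6 q7 0.24
turn z -0.082
```

View pics/w6.png

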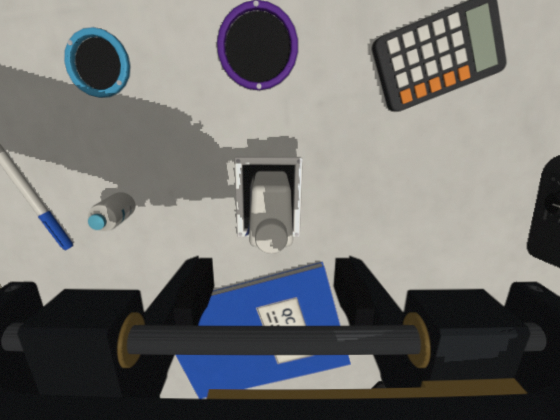

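The white bottle stands in the white frame (270,205). Next the purple bottle.

```bash

python3 -m inch '1 .029 -.0121 0 0 0 0;1 .029 -.0121 0 0 0 0;1 .029 -.0121 0 0 0 0;1 .029 -.0121 0 0 0 0;1 .029 -.0121 0 0 0 0;1 .029 -.0121 0 0 0 0;1 .029 -.0121 0 0 0 0;1 .029 -.0121 0 0 0 0;1 .029 -.0121 0 0 0 0;1 .029 -.0121 0 0 0 0;1 .029 -.0121 0 0 0 0;1 .029 -.0121 0 0 0 0;1 .029 -.0121 0 0 0 0;1 .029 -.0121 0 0 0 0;1 .029 -.0121 0 0 0 0;1 0 0 0 0 0 0;1 0 0 0 0 0 0'
python3 snap.py w7
python3 - <<'E'
from h import *
f=np.load("w7.npz");m={k:f[k] for k in("intrinsics","dist","view")};
c,e=blob(f["p"],(274,222),40,(122,160),60);print(e,onz(m,e[0],.062))
E
python3 go.py 0.449 0.225 0.022
```

```text
clock: 18.05
tool_pos: [0.447, 0.2266, 0.1628]
eef_rot: [0.734, 0.679, -0.001, -0.001]
contact_force: [-0.5, -0.7, -0.2]
opening: 1.0
finger_force: 0.0
((276.88409423828125, 217.53431701660156), (24.381834030151367, 24.81700325012207), 108.97642517089844) [0.44865193 0.22803392 0.062     ]
pos [0.4478 0.2247 0.163 ] yaw_y -4.6 tilt [-0.002 -0.002 -1.   ] d_tool [0.0007 0.0014 0.141 ] F [ 0.1 -1.4 -0.1] open 1.005 grip 0.0 t 18.1 q7 -0.43
```

```bash

python3 -m inch '1 .002 .001 .03 0 0 0;1 0 0 .03 0 0 0;1 0 0 .03 0 0 0;1 0 0 .025 0 0 0;1 0 0 .015 0 0 0;1 0 0 .008 0 0 0;1 0 0 .003 0 0 0;1 0 0 0 0 0 0;.1 0 0 0 0 0 0;-.2 0 0 0 0 0 0;-.3 0 0 0 0 0 0;-.5 0 0 0 0 0 0;-.5 0 0 0 0 0 0;-.5 0 0 0 0 0 0;-.5 0 0 0 0 0 0;-.5 0 0 0 0 0 0;-.5 0 0 0 0 0 0' 12
python3 -m inch '-.5 0 0 -.01 0 0 0;-.5 0 0 -.02 0 0 0;-.5 0 0 -.03 0 0 0;-.5 0 0 -.03 0 0 0;-.5 0 0 -.02 0 0 0;-.5 0 0 0 0 0 0'
python3 go.py 0.5947 -0.082 0.022
```

```text
clock: 19.52
tool_pos: [0.45, 0.2269, 0.0231]
eef_rot: [0.735, 0.678, 0.0, -0.0]
contact_force: [-0.8, -0.2, 2.2]
opening: 0.463
finger_force: 12.0
clock: 20.02
tool_pos: [0.4519, 0.2275, 0.137]
eef_rot: [0.736, 0.677, 0.003, 0.001]
contact_force: [-0.0, -0.6, -0.5]
opening: 0.462
finger_force: 12.0
pos [0.4519 0.2275 0.137 ] yaw_y -4.7 tilt [ 0.006  0.003 -1.   ] d_tool [-0.2972  0.1671  0.1149] F [-0.  -0.6 -0.5] open 0.462 grip 12.0 t 20.0 q7 -0.41
```

```bash

python3 -m inch '-.5 -.0296 .017 0 0 0 0;-.5 -.0296 .017 0 0 0 0;-.5 -.0296 .017 0 0 0 0;-.5 -.0296 .017 0 0 0 0;-.5 -.0296 .017 0 0 0 0;-.5 -.0296 .017 0 0 0 0;-.5 -.0296 .017 0 0 0 0;-.5 -.0296 .017 0 0 0 0;-.5 -.0296 .017 0 0 0 0;-.5 -.0296 .017 0 0 0 0;-.5 0 0 0 0 0 0;-.5 0 0 .03 0 0 0;-.5 0 0 .02 0 0 0;-.5 0 0 0 0 0 0;-.5 0 0 0 0 0 0'
python3 go.py 0.5947 -0.082 0.023
```

```text
clock: 21.27
tool_pos: [0.5939, -0.0818, 0.0819]
eef_rot: [0.735, 0.678, -0.001, -0.001]
contact_force: [0.2, -0.6, -0.2]
opening: 0.463
finger_force: 12.0
pos [ 0.5939 -0.0818  0.0819] yaw_y -4.7 tilt [-0.003  0.001 -1.   ] d_tool [-0.0001  0.001   0.0589] F [ 0.2 -0.6 -0.2] open 0.463 grip 12.0 t 21.3 q7 0.04
```

```bash

python3 -m inch '-.5 0 .001 .02 0 0 0;-.5 0 0 .02 0 0 0;-.5 0 0 .01 0 0 0;-.5 0 0 .004 0 0 0;-.5 0 0 .002 0 0 0;-.5 0 0 .001 0 0 0;-.5 0 0 .001 0 0 0;-.5 0 0 0 0 0 0;-.5 0 0 0 0 0 0'
python3 go.py 0.5947 -0.082 0.023
```

```text
clock: 22.02
tool_pos: [0.5967, -0.0823, 0.0257]
eef_rot: [0.736, 0.678, 0.0, 0.0]
contact_force: [0.3, -0.7, -0.3]
opening: 0.461
finger_force: 12.0
pos [ 0.5967 -0.0823  0.0257] yaw_y -4.7 tilt [ 0.001 -0.    -1.   ] d_tool [ 0.0001 -0.002   0.0027] F [ 0.3 -0.7 -0.3] open 0.461 grip 12.0 t 22.0 q7 0.04
```

```bash

python3 -m inch '-.5 0 -.0015 .001 0 0 0;-.5 0 0 .001 0 0 0;-.5 0 0 .0006 0 0 0;-.5 0 0 .0005 0 0 0;-.5 0 0 0 0 0 0;-.5 0 0 0 0 0 0'
python3 go.py 0.5947 -0.082 0.023
```

```text
clock: 22.52
tool_pos: [0.5946, -0.0821, 0.0231]
eef_rot: [0.736, 0.677, 0.0, -0.0]
contact_force: [-3.2, 1.3, 10.2]
opening: 0.464
finger_force: 12.0
pos [ 0.5946 -0.0821  0.0231] yaw_y -4.7 tilt [-0.  0. -1.] d_tool [0.0001 0.0001 0.0001] F [-3.2  1.3 10.2] open 0.464 grip 12.0 t 22.5 q7 0.04
```

```bash

python3 -m inch '-.5 0 0 -.0005 0 0 0;-.5 0 0 0 0 0 0;-.04 0 0 0 0 0 0;0 0 0 0 0 0 0;.05 0 0 0 0 0 0;.1 0 0 0 0 0 0;.2 0 0 0 0 0 0;.3 0 0 0 0 0 0;.3 0 0 0 0 0 0;.3 0 0 0 0 0 0;.3 0 0 -.005 0 0 0;.3 0 0 -.02 0 0 0;.3 0 0 -.03 0 0 0;.3 0 0 -.04 0 0 0;.3 0 0 -.04 0 0 0;.3 0 0 0 0 0 0;.3 0 0 0 0 0 0'
python3 go.py 0.4364 -0.2191 0.16
```

```text
clock: 23.93
tool_pos: [0.5964, -0.0824, 0.1603]
eef_rot: [0.736, 0.678, 0.002, 0.002]
contact_force: [-0.2, -0.3, -0.9]
opening: 0.651
finger_force: 0.0
pos [ 0.5964 -0.0824  0.1603] yaw_y -4.7 tilt [ 0.006 -0.    -1.   ] d_tool [-0.1494 -0.1483 -0.0006] F [-0.2 -0.3 -0.9] open 0.651 grip 0.0 t 23.9 q7 0.04
```

```bash

python3 -m inch '.5 -.0187 -.0184 0 0 0 0;.5 -.0187 -.0184 0 0 0 0;.5 -.0187 -.0184 0 0 0 0;.5 -.0187 -.0184 0 0 0 0;.5 -.0187 -.0184 0 0 0 0;.5 -.0187 -.0184 0 0 0 0;.5 -.0187 -.0184 0 0 0 0;.5 -.0187 -.0184 0 0 0 0;.5 0 0 0 0 0 0;.5 0 0 0 0 0 0;.5 0 0 0 0 0 0'
python3 snap.py w8
python3 - <<'E'
from h import *
f=np.load("w8.npz");m={k:f[k] for k in("intrinsics","dist","view")};
c,e=blob(f["p"],(274,222),40,(88,112),60);print(e,onz(m,e[0],.058))
mt=camera_model("top");ct,et=blob(np.load("top0.npz")["p"],(387,251),9,(88,112),60);print(tri((m,e[0]),(mt,et[0])))
E
python3 go.py 0.4364 -0.2191 0.022
```

```text
clock: 24.85
tool_pos: [0.4361, -0.2184, 0.1568]
eef_rot: [0.735, 0.678, 0.0, -0.001]
contact_force: [0.2, 0.5, 0.5]
opening: 0.751
finger_force: 0.0
((273.7958984375, 217.96231079101562), (16.72382926940918, 16.93442726135254), 160.2445526123047) [ 0.43541184 -0.21634869  0.058     ]
(array([ 0.43577862, -0.21871878,  0.05345501]), np.float64(0.0008845866087183561))
pos [ 0.4366 -0.2181  0.1569] yaw_y -4.6 tilt [ 0.     0.001 -1.   ] d_tool [-1.200e-03 -1.000e-04  1.349e-01] F [-0.1  0.  -0.6] open 0.749 grip 0.0 t 24.9 q7 0.29
```

View pics/w8.png

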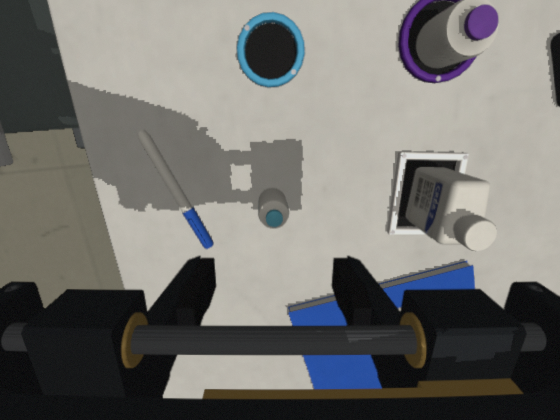

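Purple stands in its ring and white in its frame. The blue bottle (273,212) is centred between the fingers. I'll open only partway so the fingers stay clear of the pen.

```bash

python3 -m inch '.15 .0003 -.0006 .03 0 0 0;.15 0 0 .03 0 0 0;.15 0 0 .03 0 0 0;.15 0 0 .02 0 0 0;.15 0 0 .015 0 0 0;.15 0 0 .007 0 0 0;.15 0 0 .003 0 0 0;.15 0 0 0 0 0 0;0 0 0 0 0 0 0;-.2 0 0 0 0 0 0;-.3 0 0 0 0 0 0;-.5 0 0 0 0 0 0;-.8 0 0 0 0 0 0;-.8 0 0 0 0 0 0;-.8 0 0 0 0 0 0;-.8 0 0 0 0 0 0;-.8 0 0 0 0 0 0' 10
python3 go.py 0.4364 -0.2191 0.022
```

```text
clock: 26.32
tool_pos: [0.4357, -0.2191, 0.0231]
eef_rot: [0.736, 0.677, 0.0, 0.001]
contact_force: [-0.5, 0.7, 6.7]
opening: 0.308
finger_force: 10.0
pos [ 0.4357 -0.2191  0.0231] yaw_y -4.7 tilt [ 0.001 -0.    -1.   ] d_tool [0.     0.0007 0.0011] F [-0.5  0.7  6.7] open 0.308 grip 10.0 t 26.3 q7 0.29
```

```bash

python3 -m inch '-.8 0 0 -.01 0 0 0;-.8 0 0 -.02 0 0 0;-.8 0 0 -.03 0 0 0;-.8 .0229 -.0004 -.01 0 0 0;-.8 .0229 -.0004 0 0 0 0;-.8 .0229 -.0004 0 0 0 0;-.8 .0229 -.0004 0 0 0 0;-.8 .0229 -.0004 0 0 0 0;-.8 .0229 -.0004 0 0 0 0;-.8 0 0 0 0 0 0;-.8 0 0 .02 0 0 0;-.8 0 0 0 0 0 0;-.8 0 0 0 0 0 0'
python3 go.py 0.4447 -0.0819 0.023;python3 snap.py w9
```

```text
clock: 27.4
tool_pos: [0.4434, -0.082, 0.0724]
eef_rot: [0.736, 0.677, -0.001, -0.001]
contact_force: [-0.6, -0.1, -0.3]
opening: 0.306
finger_force: 9.9
pos [ 0.4434 -0.082   0.0724] yaw_y -4.7 tilt [-0.002  0.    -1.   ] d_tool [0.0002 0.0013 0.0494] F [-0.6 -0.1 -0.3] open 0.306 grip 9.9 t 27.4 q7 0.11
```

View pics/w9.png

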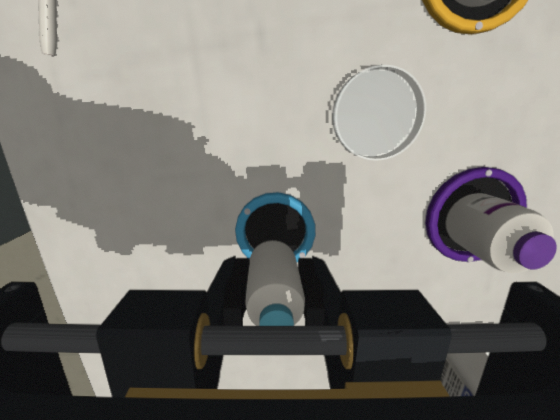

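The blue bottle is aligned with the blue ring (275,228). Lowering it now.

```bash

python3 -m inch '-.8 0 .001 .02 0 0 0;-.8 0 0 .015 0 0 0;-.8 0 0 .007 0 0 0;-.8 0 0 .003 0 0 0;-.8 0 0 .002 0 0 0;-.8 0 0 .001 0 0 0;-.8 0 0 0 0 0 0;-.8 0 0 0 0 0 0'
python3 go.py 0.4447 -0.0819 0.023
```

```text
clock: 28.12
tool_pos: [0.4507, -0.0828, 0.0294]
eef_rot: [0.736, 0.677, -0.003, -0.004]
contact_force: [0.6, 0.5, 0.4]
opening: 0.306
finger_force: 9.9
pos [ 0.4507 -0.0828  0.0294] yaw_y -4.7 tilt [-0.01   0.002 -1.   ] d_tool [ 0.0004 -0.006   0.0065] F [0.6 0.5 0.4] open 0.306 grip 9.9 t 28.1 q7 0.19
```

```bash
python3 -m inch '-.8 0 0 0 0 0 0;-.8 0 0 0 0 0 0;-.8 0 0 0 0 0 0'; python3 -c "
from h import *
print(np.round(get_state()['q'],3))"
```

```text
clock: 28.37
tool_pos: [0.4506, -0.0827, 0.0291]
eef_rot: [0.735, 0.678, -0.003, -0.004]
contact_force: [0.2, 0.1, -0.3]
opening: 0.309
finger_force: 9.9
[ 0.076  0.919  0.009  2.19  -0.186  0.043  0.186]
```

Joint 6 is at its limit (0.04) this close in. I'll stand the bottle on clear counter at about (0.48, -0.16), then regrip with the fingers closing along y so the tool can pitch inwards while the bottle stays upright.

```bash

python3 -m inch '-.8 0 0 -.02 0 0 0;-.8 0 0 -.03 0 0 0;-.8 0 0 0 0 0 0;-.8 0 0 0 0 0 0'; python3 go.py 0.48 -0.16 0.075 -4.7
```

```text
clock: 28.7
tool_pos: [0.4519, -0.083, 0.08]
eef_rot: [0.735, 0.678, -0.002, -0.003]
contact_force: [0.5, 0.4, -0.7]
opening: 0.309
finger_force: 9.9
pos [ 0.4519 -0.083   0.08  ] yaw_y -4.7 tilt [-0.008  0.002 -1.   ] d_tool [-0.0745  0.0343  0.0047] F [ 0.5  0.4 -0.7] open 0.309 grip 9.9 t 28.7 q7 0.18
turn z 0.0
```

```bash

python3 -m inch '-.8 -.025 .0114 0 0 0 0;-.8 -.025 .0114 0 0 0 0;-.8 -.025 .0114 0 -.008 0 0;-.8 0 0 0 0 0 0;-.8 0 0 .02 0 0 0;-.8 0 0 .02 0 0 0;-.8 0 0 .008 0 0 0;-.8 0 0 .003 0 0 0;-.8 0 0 0 0 0 0;-.8 0 0 0 0 0 0'; python3 go.py 0.48 -0.16 0.0231 -4.7
```

```text
clock: 29.53
tool_pos: [0.4789, -0.1601, 0.0276]
eef_rot: [0.735, 0.678, -0.0, -0.001]
contact_force: [0.5, -0.4, 0.0]
opening: 0.302
finger_force: 9.9
pos [ 0.4789 -0.1601  0.0276] yaw_y -4.7 tilt [-0.003  0.001 -1.   ] d_tool [0.0002 0.0011 0.0045] F [ 0.5 -0.4  0. ] open 0.302 grip 9.9 t 29.5 q7 0.27
turn z 0.0
```

```bash

python3 -m inch '-.8 0 0 .0015 -.002 0 0;-.8 0 0 .001 0 0 0;-.8 0 0 .001 0 0 0;-.8 0 0 .0005 0 0 0;-.8 0 0 0 0 0 0;-.8 0 0 0 0 0 0'; python3 go.py 0.48 -0.16 0.0231 -4.7
```

```text
clock: 30.03
tool_pos: [0.479, -0.1604, 0.0236]
eef_rot: [0.735, 0.678, 0.0, -0.001]
contact_force: [0.2, 0.5, 0.3]
opening: 0.306
finger_force: 9.9
pos [ 0.479  -0.1604  0.0236] yaw_y -4.7 tilt [-0.     0.001 -1.   ] d_tool [0.0004 0.001  0.0005] F [0.2 0.5 0.3] open 0.306 grip 9.9 t 30.0 q7 0.27
turn z 0.0
```

```bash

python3 -m inch '-.8 0 0 .0005 0 0 0;-.8 0 0 .0004 0 0 0;-.8 0 0 0 0 0 0;-.8 0 0 0 0 0 0'
```

```text
clock: 30.37
tool_pos: [0.4791, -0.1604, 0.0231]
eef_rot: [0.736, 0.677, 0.0, -0.0]
contact_force: [-0.0, -1.1, 5.0]
opening: 0.303
finger_force: 10.0
```

```bash

python3 -m inch '-.36 0 0 0 0 0 0;-.3 0 0 0 0 0 0;-.2 0 0 0 0 0 0;-.1 0 0 0 0 0 0;0 0 0 0 0 0 0;0 0 0 0 0 0 0;0 0 0 0 0 0 0;0 0 0 -.005 0 0 0;0 0 0 -.02 0 0 0;0 0 0 -.03 0 0 0;0 0 0 -.04 0 0 0;0 0 0 0 0 0 0'
python3 -m inch '.2 0 0 0 0 0 .124;.2 0 0 0 0 0 .124;.2 0 0 0 0 0 .124;.2 0 0 0 0 0 .124;.2 0 0 0 0 0 .124;.2 0 0 0 0 0 .124;.2 0 0 0 0 0 .124;.2 0 0 0 0 0 .124;.2 0 0 0 0 0 .124;.2 0 0 0 0 0 .124;.2 0 0 0 0 0 .124;.2 0 0 0 0 0 .124;.2 0 0 0 0 -.087 0;.2 0 0 0 0 0 0;.2 0 0 0 0 0 0'
python3 go.py 0.479 -0.16 0.023 -90; python3 snap.py w10
python3 - <<'E'
from h import *
f=np.load("w10.npz");m={k:f[k] for k in("intrinsics","dist","view")};
c,e=blob(f["p"],(274,222),50,(88,112),60);print(e,onz(m,e[0],.058))
E
```

```text
clock: 31.37
tool_pos: [0.4818, -0.1616, 0.1231]
eef_rot: [0.736, 0.677, 0.003, 0.003]
contact_force: [0.0, -0.6, 0.5]
opening: 0.496
finger_force: 0.0
clock: 32.62
tool_pos: [0.4801, -0.1602, 0.1172]
eef_rot: [0.999, 0.002, -0.043, 0.0]
contact_force: [-0.3, 0.4, 0.8]
opening: 0.598
finger_force: 0.0
pos [ 0.4801 -0.1602  0.1172] yaw_y -89.8 tilt [-0.085 -0.001 -0.996] d_tool [ 0.007  -0.0003  0.0939] F [-0.3  0.4  0.8] open 0.598 grip 0.0 t 32.6 q7 -0.68
turn z 0.004
((272.5172424316406, 229.29159545898438), (19.725130081176758, 20.162578582763672), 101.27149963378906) [ 0.48127732 -0.15902192  0.058     ]
```

View pics/w10.png

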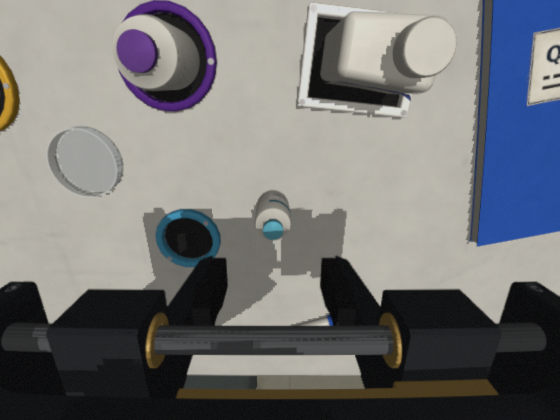

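The blue bottle stands upright, its cap at (272,229) between the fingers. Regrasping.

```bash

python3 -m inch '.2 .0075 0 .03 0 0 0;.2 0 0 .03 0 0 0;.2 0 0 .02 0 0 0;.2 0 0 .008 0 0 0;.2 0 0 .004 0 0 0;.2 0 0 0 0 0 0;0 0 0 0 0 0 0;-.2 0 0 0 0 0 0;-.3 0 0 0 0 0 0;-.5 0 0 0 0 0 0;-.8 0 0 0 0 0 0;-.8 0 0 0 0 0 0;-.8 0 0 0 0 0 0;-.8 0 0 0 0 0 0;-.8 0 0 0 0 0 0' 10
python3 go.py 0.479 -0.16 0.0245 -90
```

```text
clock: 33.92
tool_pos: [0.4789, -0.1604, 0.0259]
eef_rot: [0.999, 0.0, -0.043, -0.0]
contact_force: [0.0, 0.1, 6.1]
opening: 0.312
finger_force: 10.0
pos [ 0.4789 -0.1604  0.0259] yaw_y -90.0 tilt [-0.086  0.001 -0.996] d_tool [ 0.0002 -0.0004  0.0014] F [0.  0.1 6.1] open 0.312 grip 10.0 t 33.9 q7 -0.6
turn z 0.001
```

```bash

python3 -m inch '-.8 -.0009 0 -.01 0 0 0;-.8 -.0017 0 -.02 0 0 0;-.8 -.0009 0 -.01 0 0 0;-.8 -.0087 -.0196 .0008 0 0 0;-.8 -.0087 -.0196 .0008 0 0 0;-.8 -.0087 -.0196 .0008 0 0 0;-.8 -.0087 -.0196 .0008 0 0 0;-.8 0 0 0 0 0 0;-.8 0 0 0 0 0 0;-.8 .0009 0 .01 0 0 0;-.8 .0009 0 .01 0 0 0;-.8 0 0 0 0 0 0;-.8 0 0 0 0 0 0'
python3 go.py 0.444 -0.0819 0.026; python3 -c "
from h import *
print(np.round(get_state()['q'],3))"; python3 snap.py w11
```

```text
clock: 35.0
tool_pos: [0.4438, -0.0832, 0.0453]
eef_rot: [0.999, -0.0, -0.044, -0.0]
contact_force: [-0.9, -0.3, -0.0]
opening: 0.306
finger_force: 10.0
pos [ 0.4438 -0.0832  0.0453] yaw_y -90.0 tilt [-0.087  0.    -0.996] d_tool [ 0.0019 -0.0013  0.0192] F [-0.9 -0.3 -0. ] open 0.306 grip 10.0 t 35.0 q7 -0.64
[-0.081  0.918  0.267  2.148 -0.85   0.272 -0.638]
```

View pics/w11.png

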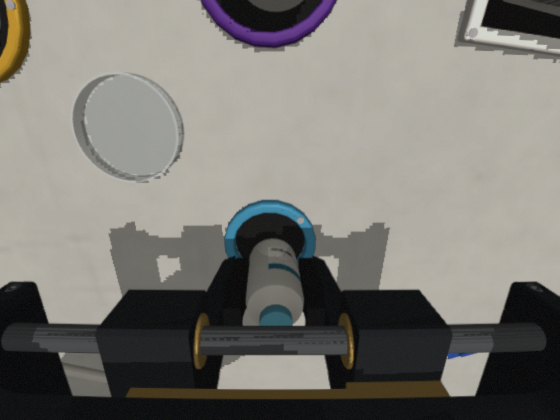

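The blue bottle is above its ring (270,237), and joint 6 now has room. Lowering.

```bash

python3 -m inch '-.8 .0006 -.0012 .006 0 0 0;-.8 .0005 0 .006 0 0 0;-.8 .0003 0 .003 0 0 0;-.8 .0001 0 .001 0 0 0;-.8 0 0 .001 0 0 0;-.8 0 0 0 0 0 0;-.8 0 0 0 0 0 0'
python3 go.py 0.444 -0.0819 0.026
```

```text
clock: 35.63
tool_pos: [0.4435, -0.0808, 0.0282]
eef_rot: [0.999, 0.0, -0.044, -0.001]
contact_force: [-0.6, 0.3, -0.3]
opening: 0.308
finger_force: 10.0
pos [ 0.4435 -0.0808  0.0282] yaw_y -90.0 tilt [-0.087  0.001 -0.996] d_tool [0.0007 0.0011 0.0022] F [-0.6  0.3 -0.3] open 0.308 grip 10.0 t 35.6 q7 -0.62
```

```bash

python3 -m inch '-.8 .0002 .0005 .001 0 0 0;-.8 .0001 0 .0006 0 0 0;-.8 0 0 .0005 0 0 0;-.8 0 0 .0004 0 0 0;-.8 0 0 0 0 0 0;-.8 0 0 0 0 0 0'
python3 go.py 0.444 -0.0819 0.026
```

```text
clock: 36.13
tool_pos: [0.4436, -0.0813, 0.0259]
eef_rot: [0.999, 0.0, -0.044, -0.001]
contact_force: [-0.7, -0.1, 3.8]
opening: 0.311
finger_force: 10.0
pos [ 0.4436 -0.0813  0.0259] yaw_y -90.0 tilt [-0.087  0.001 -0.996] d_tool [ 0.0003  0.0006 -0.0001] F [-0.7 -0.1  3.8] open 0.311 grip 10.0 t 36.1 q7 -0.62
```

```bash

python3 -m inch '-.36 0 0 0 0 0 0;-.3 0 0 0 0 0 0;-.2 0 0 0 0 0 0;-.1 0 0 0 0 0 0;.1 0 0 0 0 0 0;.1 0 0 0 0 0 0;.1 0 0 0 0 0 0;.1 -.0005 0 -.006 0 0 0;.1 -.0017 0 -.02 0 0 0;.1 -.0026 0 -.03 0 0 0;.1 -.0035 0 -.04 0 0 0;.1 -.0035 0 -.04 0 0 0;.1 0 0 -.04 0 0 0;.1 0 0 0 0 0 0;.1 0 0 0 0 0 0'
python3 - <<'E'
from h import *
p,d=snapshot("scene");c=cv2.resize(p[150:310,180:420],None,fx=3.3,fy=3.3,interpolation=cv2.INTER_CUBIC);cv2.imwrite("pics/fin.png",c[:,:,::-1])
E
python3 go.py .44 -.08 .2
```

```text
clock: 37.38
tool_pos: [0.4483, -0.0815, 0.2041]
eef_rot: [0.999, 0.001, -0.041, -0.0]
contact_force: [-0.2, 1.1, -0.6]
opening: 0.549
finger_force: 0.0
pos [ 0.4472 -0.081   0.2026] yaw_y -89.9 tilt [-0.086  0.002 -0.996] d_tool [-0.007  -0.001   0.0032] F [-0.5  0.1 -0.5] open 0.549 grip 0.0 t 37.4 q7 -0.83
```

View pics/fin.png

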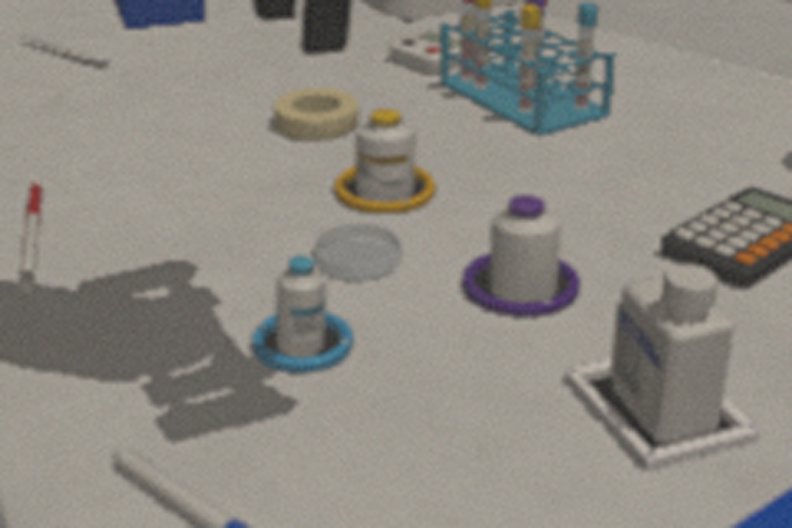

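The final scene crop shows all four bottles upright in their matching frames: yellow at (385,160), purple at (525,255), blue at (300,315) and white at (675,360). The dish and tape roll look untouched.

```bash
python3 -c "
from plant import r
print(r.finish_job())"
```

```text
the job is handed in; nothing more can be done
None
```

All four bottles stand upright in the frames matching their caps, the tape roll and petri dish were left alone, and the job was handed in at about 37 s.

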